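# Fold back the dust cover of the hop sample box

### The job

Open the folding dust cover over the hop pellets: push the green upright tab along its box until the cover's two clear panels stand folded flat against each other at the box's hinged end. Leave the cover over the pale malt (yellow tab) as it is, do not disturb the sample jar standing nearby, and let go.

Things in the scene. Friction and masses are not known exactly. Their poses are not given: they have to be found in the camera images.
- hops_tab (a point): Centre of the green upright tab (8 mm thick, 40 wide, 46 tall; top 85 mm above the table) on the slide of the hop box's cover. x points level along the box to its hinged end, the way to push; y along the tab's width; z up. It runs straight along x, staying level. Push with 1 to 5 N; the cover stays where it is left. The fold's foot is 36 mm ahead of the tab; folded panels stand 110 mm high there.
- hops_cover (a joint): Slope of the hop cover's two clear panels in rad, less 0.45. Each is 65 x 100 mm, with metal edges; together they form a low tent over the dish, one hinged to the box end (41 mm up), one to the slide. Starts at -0.12 to 0.12; stop at 1.07: upright, folded together. From value v to w the tab moves 0.13*(cos(v+0.45)-cos(w+0.45)) m along its x, about 100 to 120 mm to the stop.
- malt_tab (a point): Centre of the yellow tab on the second box, the same in all but tab colour and contents (pale tan malt in place of green hop pellets); axes and sizes as hops_tab. Not to be moved. Both boxes are grey, fixed to the table, 176 mm long, 116 wide, 34 high, each with an open dish under its clear cover.
- jar_center (a point): Centre, half-way up, of a loose screw-cap sample jar with a black cap, 58 mm across and 82 mm tall, standing on the table. Not to be disturbed.
There are look-alikes about, which are no part of the job. What is shaped like the part that bears jar_center but turquoise is not meant.

How it is judged (in metres and radians):
At the end, for the whole second after the job is handed in: The hop box's cover is folded (hops_cover above 0.95: the panels within about 20 degrees of each other, the tab within about 15 mm of its end stop) and at rest; the yellow tab is within 15 mm and the jar within 20 mm of where they started, the jar upright (value of joint hops_cover above 0.95 rad and velocity of joint hops_cover between -0.1 and 0.1 rad/s and distance of malt_tab from where it was at the start of the episode below 0.015 m and distance of jar_center from where it was at the start of the episode below 0.02 m and angle between jar_center's own z axis and vertical below 0.2 rad); the robot touches nothing.
It fails at once if the malt box's cover is moved by more than 15 mm (distance of malt_tab from where it was at the start of the episode above 0.015 m).
It fails at once if the sample jar is shoved by more than 20 mm (distance of jar_center from where it was at the start of the episode above 0.02 m).
It fails at once if the sample jar is tipped over (angle between jar_center's own z axis and vertical above 0.5 rad).
It also fails if it takes over 29 s, if anything falls off the work surface, if the arm or the gripper's body presses on something with over 40 N, if the wrist force passes 120 N, or if a joint passes its speed limit or range.

### The arm

A 6-joint arm with a two-finger parallel gripper is mounted at the origin on the work surface; the furniture and walls round the work are solid. World frame = base frame: x ahead of the robot, y to its left, z up, the work surface at z = 0. Lengths are in m, angles in degrees, forces in N, time in s.
With the tool pointing down it reaches from about 0.3 to 0.875 m from the base axis. Payload 4.2 kg.
Tool frame: the origin (TCP) lies on the mounting face of the last link; the fingertips stand 173 mm ahead of it and the grasp point (between the pads) lies 155 mm ahead of it; z points along the fingers, y is the line along which they close (so a half turn about z gives the same grasp; the last joint's range is limited). The gripper opens to 85 mm and grips with 20 to 120 N. Pads are 22 mm wide; open, the fingers measure 114 mm over their backs; the gripper's body (76 mm by 85 mm) begins 54 mm behind the grasp point. The pads swing forward as they close: fully open they stand 13 mm farther back than shut.
Start: joints at [-68.64, 18.312, 89.639, -0, 72.044, -1.146], TCP at [0.22, -0.531, 0.405] pointing down, gripper open.
Joint ranges: [-177.97, 177.97], [-48.28, 115.42], [12.27, 149.76], [-77.06, 257.06], [2.81, 150.46], [-146.56, 146.56]. Speed limits (degrees/s): [147.25, 147.25, 180, 180, 180, 180].

### API

Orientations are given as a 3x3 rotation matrix whose columns are the frame's x, y, z axes.
In Python, from plant import get_state, snapshot, hand_in gives the robot as it stands.
- The arm moves only by the tool apply_moves, never from a script. Its argument "plan" is a list of rows, each a list of 3 entries, a list of its own where there are three numbers: the shift along the tool's x, y, z in cm, then the turn, a rotation vector about the tool's x, y, z in degrees, then the finger opening in cm, from 0 to 8.54. In form: [[[tx, ty, tz], [ax, ay, az], grip], ...]. A call has 1 to 5 rows; each row is the pose to reach, as a shift and turn from the pose commanded when the call began, along the tool's axes at that moment; what a row does not reach only later rows make up. A row lasts 1/10 s, in which the tool goes at most 50 mm and 8.59 degrees, less where a joint would pass 70% of its speed; a pose out of reach is approached as far as the arm can. A call with a gripper value outside its range is refused whole. The fingers move at their own pace and stop on an object; the grip force is fixed at half the most. Time passes only in rows, so rows that repeat a pose let the fingers close. It gives the time, the measured TCP pose, the force, the opening and the grip force at its end, in the units of the state.
- get_state(): the state, without advancing time (a new reading comes with each control period).
- snapshot(name): name is "side" or "top" or "wrist"; returns a dict with "pixels" (384x512x3 uint8, blue, green, red), "fx", "fy", "cx", "cy" (pixels), "eye" and "orientation" of the camera in the world. Camera axes: x right, y down, z forward; pixel columns grow to the right and rows downward; lengths in m; the calibration is good to about 2 mm. A picture is of the moment at which its call begins. There is no depth.
- hand_in(): hands the job in; it is judged then, once.
The state is a dict: "time": time; "joint_pos": joint angles; "joint_velocities": joint speeds; "joint_efforts": joint torques, N m; "tool_pos": TCP position; "orientation": TCP orientation; "contact_force": force on the tool from outside, world axes, zero at the start; "torque": the same for the moment, N m; "grip_width": finger opening in m; "gripper_force": force on a finger pad.
Only numpy, scipy, OpenCV 4.12 (cv2) and the standard library are available. Lean on these libraries where they do the work, as an engineer would, in place of code of your own. Each camera call takes 0.05 s, during which the arm holds its last target. There are 200 camera calls.

## Working session

There is one attempt and no reset: what is moved stays moved. The work goes in short steps, Python scripts to look and compute and a tool call to move; the robot and the scene stay as the last step left them, time stands still between calls to the robot, and variables do not carry over. Pictures are saved under pics/ and viewed, at most 12 in all, crops included, and the job is handed in when it is done.

Besides the shell and the picture viewer there is one more tool, called after "Emit:" by a JSON object that holds its "op" and its "data", one argument or row to a line. apply_moves: Moves the arm, as the interface text tells. Its arguments: {"type":"object","properties":{"plan":{"type":"array","items":{"type":"array"}}},"required":["plan"]}

```bash
mkdir -p pics; python3 - <<'E'
from plant import *
import cv2,pickle
d={}
for n in("side","top"):
    s=snapshot(n);d[n]=s;cv2.imwrite(f"pics/{n}0.png",s["pixels"]);print(n,s["fx"],s["eye"],s["orientation"])
pickle.dump(d,open("s0.pkl","wb"))
st=get_state();print(st["tool_pos"],st["orientation"],st["time"],st["contact_force"])
E
```

```text
side 394.1545629360914 [ 0.62870588 -0.76268281  0.77726934] [[ 0.93537771  0.27101068 -0.22720419]
 [ 0.35356321 -0.73088298  0.58378346]
 [-0.00784812 -0.62638908 -0.77947105]]
top 380.6765188191635 [ 0.30234248 -0.23219623  0.90924976] [[-0.00352707 -0.99255715  0.12172862]
 [-0.9999891   0.00387336  0.00260822]
 [-0.0030603  -0.12171809 -0.99255999]]
[ 0.22003685 -0.5310786   0.40396576] [[ 9.23845283e-01  3.82765695e-01 -5.62310917e-04]
 [ 3.82766105e-01 -9.23844109e-01  1.47343417e-03]
 [ 4.44924273e-05 -1.57645877e-03 -9.99998756e-01]] 0.1 [0.29533063 0.34953328 0.04113291]
```

View pics/top0.png

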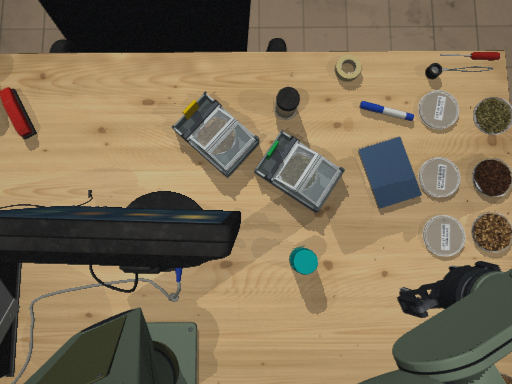

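View pics/side0.png

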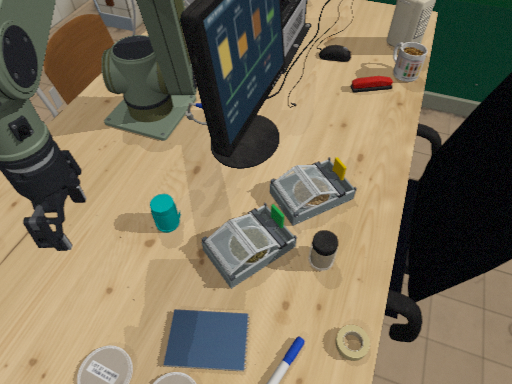

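The green tab is at top (272,149) and side (278,215). It could be confused with the yellow tab at top (190,109), side (340,168). The jar has its black cap at top (287,100), side (324,243). The turquoise look-alike is at top (304,261), and the green pellets at top (492,115) are not meant either. I choose the green tab on the box at top (300,170); its hinged end is towards top (330,190).

```bash
cat > h.py <<'E'
import numpy as np,cv2
def ray(s,uv):
    d=np.array([(uv[0]-s["cx"])/s["fx"],(uv[1]-s["cy"])/s["fy"],1.]);return np.array(s["eye"]),np.array(s["orientation"])@d
def plane(s,uv,z):
    e,d=ray(s,uv);return e+d*(z-e[2])/d[2]
def tri(s1,p1,s2,p2):
    A=np.zeros((3,3));b=np.zeros(3)
    for s,p in((s1,p1),(s2,p2)):
        e,d=ray(s,p);d/=np.linalg.norm(d);P=np.eye(3)-np.outer(d,d);A+=P;b+=P@e
    return np.linalg.solve(A,b)
def blob(s,lo,hi,roi):
    m=cv2.inRange(cv2.cvtColor(s["pixels"],cv2.COLOR_BGR2HSV),lo,hi);r=np.zeros_like(m);x0,y0,x1,y1=roi;r[y0:y1,x0:x1]=m[y0:y1,x0:x1]
    n,l,st,c=cv2.connectedComponentsWithStats(r);i=1+np.argmax(st[1:,4]);ys,xs=np.where(l==i)
    return c[i],np.c_[xs,ys].astype(np.float32)
E
python3 - <<'E'
import pickle;from h import *
d=pickle.load(open("s0.pkl","rb"));t,s=d["top"],d["side"]
G=((50,110,60),(75,255,255));Y=((22,150,90),(33,255,255))
for n,c,rt,rs in(("g",G,(255,130,290,170),(260,195,295,235)),("y",Y,(170,90,210,125),(325,150,355,185))):
    a,pa=blob(t,*c,rt);b,pb=blob(s,*c,rs)
    print(n,a,len(pa),b,len(pb),tri(t,a,s,b),cv2.minAreaRect(pa),cv2.minAreaRect(pb))
print("jar",plane(t,(287,97),.082),"base?",plane(t,(170,350),0))
for p in((255,172),(316,210),(344,172),(284,131)):print(p,plane(t,p,.035))
print("monitor top corner",tri(t,(241,211),s,(283,0)))
o=[cv2.resize(t["pixels"][80:230,160:360],(800,600),interpolation=3)]
cv2.imwrite("pics/crop.png",o[0])
cv2.imwrite("pics/crops.png",cv2.resize(s["pixels"][145:295,190:370],(720,600),interpolation=3))
E
```

```text
g [272.62666667 148.01333333] 75 [277.04102564 215.63589744] 195 [ 0.49387276 -0.28074348  0.06577037] ((272.9230651855469, 148.1154022216797), (4.437601566314697, 18.027755737304688), 33.690067291259766) ((276.9723815917969, 215.52488708496094), (23.785411834716797, 11.000753402709961), 48.01278305053711)
y [189.16666667 106.36363636] 66 [339.06914894 168.0212766 ] 188 [ 0.59093335 -0.09103767  0.06291151] ((189.25003051757812, 106.25001525878906), (3.5355331897735596, 16.970561981201172), 45.0) ((339.2576904296875, 168.1884765625), (21.663331985473633, 12.103400230407715), 52.12501525878906)
jar [ 0.60887563 -0.31265134  0.082     ] base? [ 0.03982252 -0.04390814  0.        ]
(255, 172) [ 0.44567588 -0.24009702  0.035     ]
(316, 210) [ 0.35677663 -0.37970627  0.035     ]
(344, 172) [ 0.44484273 -0.44688752  0.035     ]
(284, 131) [ 0.54320435 -0.30889811  0.035     ]
monitor top corner [ 0.38992356 -0.19919168  0.48169182]
```

View pics/crop.png

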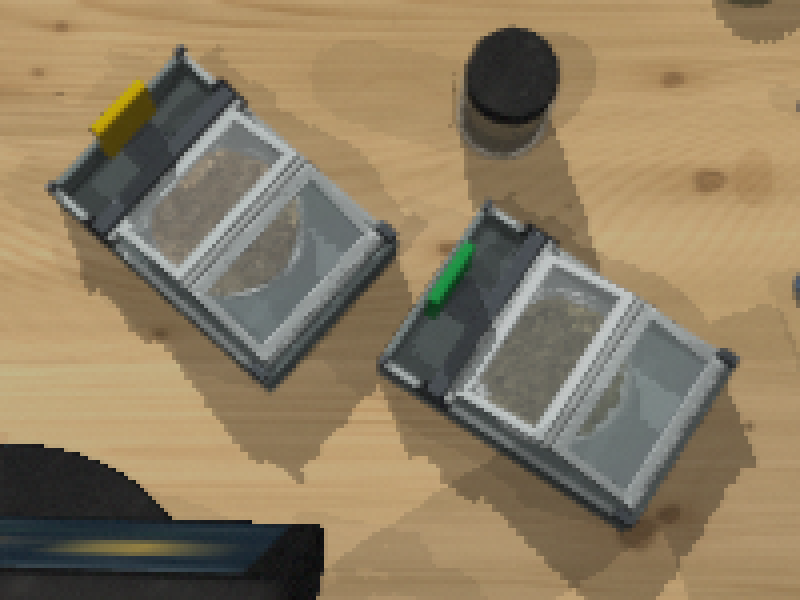

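View pics/crops.png

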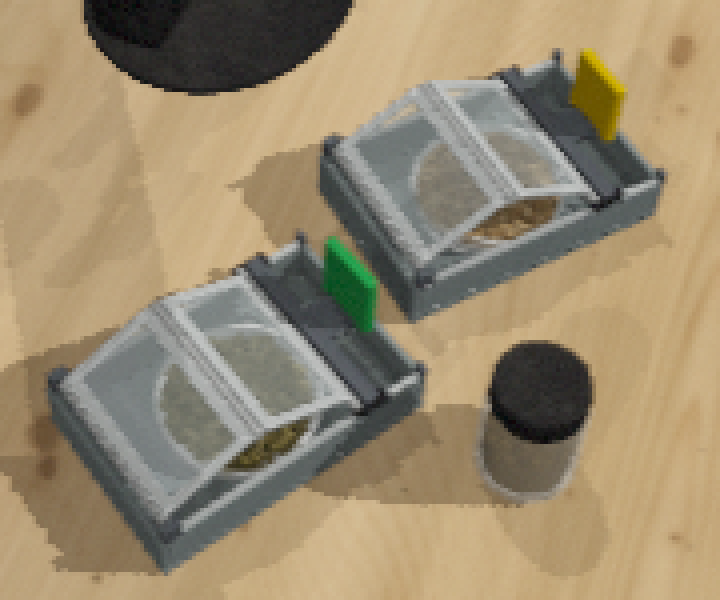

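```bash
python3 - <<'E'
import pickle;from h import *
d=pickle.load(open("s0.pkl","rb"));t,s=d["top"],d["side"]
cv2.imwrite("pics/mon.png",np.hstack([cv2.resize(s["pixels"][0:200,80:300],(440,400)),cv2.resize(t["pixels"][180:380,100:260],(320,400))]))
def yp(s,uv,y):
    e,dd=ray(s,uv);return e+dd*(y-e[1])/dd[1]
for p in((190,15),(205,147),(212,155),(237,150)):print(p,yp(s,p,-.21))
for z in(.1,.3,.4,.45,.5):print(z,plane(t,(241,211),z),plane(t,(238,262),z))
E
```

```text
(190, 15) [ 0.30211861 -0.21        0.45134825]
(205, 147) [ 0.29287819 -0.21        0.14138759]
(212, 155) [ 0.30822191 -0.21        0.12079848]
(237, 150) [ 0.3722652  -0.21        0.15968604]
0.1 [ 0.35119612 -0.20933747  0.1       ] [ 0.2445516 -0.2030154  0.1      ]
0.3 [ 0.33912231 -0.21498684  0.3       ] [ 0.25883419 -0.21022722  0.3       ]
0.4 [ 0.33308541 -0.21781153  0.4       ] [ 0.26597548 -0.21383314  0.4       ]
0.45 [ 0.33006695 -0.21922387  0.45      ] [ 0.26954612 -0.21563609  0.45      ]
0.5 [ 0.3270485  -0.22063621  0.5       ] [ 0.27311677 -0.21743905  0.5       ]
```

View pics/mon.png

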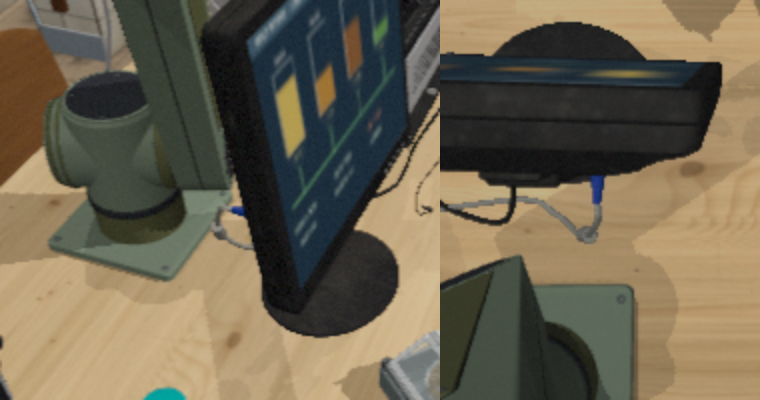

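The monitor stands at about x 0.27–0.33 with its end at y ≈ -0.215 and its top at z ≈ 0.45 m. It could get in the forearm's way, so I'll approach on the -y side and learn the arm geometry as I go.

Emit:
{"op": "apply_moves", "data": {
  "plan": [
    [[5,-0.7,0],[0,0,-7],0],
    [[10,-1.4,0],[0,0,-14],0],
    [[15,-2.1,0],[0,0,-21],0],
    [[20,-2.8,0],[0,0,-28],0],
    [[25,-3.5,0],[0,0,-35],0]
  ]
}}

```text
time: 0.6
tool_pos: [0.437, -0.4031, 0.4044]
orientation: [[0.533, 0.846, -0.001], [0.846, -0.533, 0.0], [-0.0, -0.001, -1.0]]
contact_force: [-0.5, -1.4, 0.7]
grip_width: 0.0121
gripper_force: 0.0
```

```bash
cat > log.py <<'E'
from plant import *;import numpy as np,json
s=get_state();np.set_printoptions(precision=3,suppress=True)
r=[s["joint_pos"],s["tool_pos"],s["orientation"]]
open("log.txt","a").write(json.dumps([np.asarray(v).tolist() for v in r])+"\n")
print(s["time"],*[np.asarray(v) for v in r],s["contact_force"],s["grip_width"])
E
python3 log.py
```

```text
0.6 [-43.799  20.1    87.015  -0.008  72.922 -11.579] [ 0.437 -0.403  0.404] [[ 0.533  0.846 -0.001]
 [ 0.846 -0.533  0.   ]
 [-0.    -0.001 -1.   ]] [-0.51  -1.352  0.682] 0.012053433653596672
```

Emit:
{"op": "apply_moves", "data": {
  "plan": [
    [[0,0,2],[0,6,0],0],
    [[0,0,4],[0,12,0],0],
    [[0,0,6],[0,18,0],0],
    [[0,0,8],[0,24,0],0],
    [[0,0,8],[0,24,0],0]
  ]
}}

```text
time: 1.1
tool_pos: [0.4345, -0.4045, 0.3211]
orientation: [[0.494, 0.843, 0.214], [0.768, -0.538, 0.348], [0.409, -0.008, -0.913]]
contact_force: [-0.1, -0.1, -0.1]
grip_width: -0.0001
gripper_force: 0.0
```

```bash
python3 log.py; cat > fit.py <<'E'
import numpy as np,json
from scipy.optimize import least_squares
from scipy.spatial.transform import Rotation as R
D=[json.loads(l) for l in open("log.txt")]
D.append([[-68.64,18.312,89.639,0,72.044,-1.146],[.22003685,-.5310786,.40396576],[[.923845,.382766,-.00056],[.382766,-.923844,.00147],[.00004,-.00158,-1]]])
# p: a1,h,L1,L2,eo(elbow offset),L3,lat
def fk(q,p):
    a1,h,L1,L2,eo,L3,q1o=p
    A=R.from_euler("z",q[0]+q1o,degrees=True)
    B=A*R.from_euler("y",q[1],degrees=True); C=B*R.from_euler("y",q[2],degrees=True)
    sh=A.apply([a1,0,0])+[0,0,h]; el=sh+B.apply([0,0,L1]); w=el+C.apply([eo,0,L2])
    T=C*R.from_euler("z",q[3],degrees=True)*R.from_euler("y",q[4],degrees=True)
    return sh,el,w,w+T.apply([0,0,L3]),T.apply([0,0,1])
if __name__=="__main__":
    np.set_printoptions(precision=3,suppress=True)
    p0=np.array([0,.24,.4,.4,0,.09,1.1])
    f=lambda p:np.concatenate([np.r_[(fk(q,p)[3]-x)*100,(fk(q,p)[4]-np.array(o)[:,2])*2] for q,x,o in D]+[(p-p0)*.05])
    r=least_squares(f,p0);print(r.x,np.abs(r.fun).max(),r.fun[:-7].reshape(-1,6))
    for q,_,_ in D:print(*fk(q,r.x)[:3])
E
python3 fit.py
```

```text
1.1 [-49.511  25.395  93.181  24.285  70.963 -26.807] [ 0.435 -0.404  0.321] [[ 0.494  0.843  0.214]
 [ 0.768 -0.538  0.348]
 [ 0.409 -0.008 -0.913]] [-0.073 -0.051 -0.054] -5.772867387647414e-05
[0.003 0.135 0.59  0.413 0.02  0.145 1.126] 0.040947282549880226 [[ 0.003  0.022 -0.038 -0.    -0.     0.   ]
 [-0.001  0.001 -0.003 -0.014  0.008 -0.   ]
 [-0.013 -0.021  0.041  0.001 -0.003  0.   ]]
[ 0.002 -0.002  0.135] [ 0.151 -0.139  0.689] [ 0.437 -0.403  0.549]
[ 0.002 -0.002  0.135] [ 0.17  -0.191  0.668] [ 0.405 -0.455  0.453]
[ 0.001 -0.003  0.135] [ 0.072 -0.174  0.695] [ 0.22  -0.531  0.549]
```

```bash
python3 - <<'E'
import numpy as np
np.set_printoptions(precision=3,suppress=True)
a1,h,L1,L2,eo,L3=.003,.135,.59,.413,.02,.145
u=np.array([-.535,-.845,0]);u/=np.linalg.norm(u)
M=np.array([(x,y,z) for x in np.linspace(.265,.34,6) for y in np.linspace(-.215,0,30) for z in (.40,.45)])
def arm(tip,lean):
    z=np.array([0,0,1])*np.cos(lean)+u*np.sin(lean); tcp=tip+.173*z; w=tcp+L3*z
    r=np.hypot(*w[:2])-a1;d=w[:2]/np.hypot(*w[:2]);H=w[2]-h;F=np.hypot(L2,eo);D=np.hypot(r,H)
    al=np.arctan2(H,r)+np.arccos((L1**2+D**2-F**2)/(2*L1*D))
    el=np.r_[d*(a1+L1*np.cos(al)),h+L1*np.sin(al)];return tcp,el,w
def dist(a,b):
    t=np.clip((M-a)@(b-a)/((b-a)@(b-a)),0,1)[:,None];return np.linalg.norm(M-a-t*(b-a),axis=1).min()
for nm,xy in(("start",(.512,-.253)),("end",(.446,-.357))):
    for l in(0,10,15,20):
        for tz in(.06,.13):
            t,e,w=arm(np.array([*xy,tz]),np.radians(l));print(nm,l,tz,t,e,w,"fore",dist(e,w),"upper",dist(np.array([0,0,h]),e))
E
```

```text
start 0 0.06 [ 0.512 -0.253  0.233] [ 0.242 -0.12   0.661] [ 0.512 -0.253  0.378] fore 0.07480575862992209 upper 0.10920126611753354
start 0 0.13 [ 0.512 -0.253  0.303] [ 0.205 -0.101  0.68 ] [ 0.512 -0.253  0.448] fore 0.10217230701078316 upper 0.1370324691146559
start 10 0.06 [ 0.496 -0.278  0.23 ] [ 0.23  -0.143  0.661] [ 0.482 -0.3    0.373] fore 0.06009671163277072 upper 0.1165054690736979
start 10 0.13 [ 0.496 -0.278  0.3  ] [ 0.195 -0.121  0.68 ] [ 0.482 -0.3    0.443] fore 0.089357063260633 upper 0.14368593902185256
start 15 0.06 [ 0.488 -0.291  0.227] [ 0.226 -0.156  0.659] [ 0.468 -0.323  0.367] fore 0.060624068814958035 upper 0.11823242996222998
start 15 0.13 [ 0.488 -0.291  0.297] [ 0.192 -0.132  0.678] [ 0.468 -0.323  0.437] fore 0.08814359719748663 upper 0.14524493811209402
start 20 0.06 [ 0.48  -0.303  0.223] [ 0.224 -0.17   0.655] [ 0.454 -0.345  0.359] fore 0.06720409038638946 upper 0.11866893980549884
start 20 0.13 [ 0.48  -0.303  0.293] [ 0.19  -0.144  0.676] [ 0.454 -0.345  0.429] fore 0.0909751532681008 upper 0.14571235656487044
end 0 0.06 [ 0.446 -0.357  0.233] 
[... 311 characters left out ...]
 0.1059941004860233 upper 0.13449591930262902
end 10 0.13 [ 0.43  -0.382  0.3  ] [ 0.171 -0.166  0.676] [ 0.416 -0.404  0.443] fore 0.1271498156492299 upper 0.1576734106812754
end 15 0.06 [ 0.422 -0.395  0.227] [ 0.197 -0.209  0.652] [ 0.402 -0.427  0.367] fore 0.11784305213872204 upper 0.13581141936900565
end 15 0.13 [ 0.422 -0.395  0.297] [ 0.169 -0.179  0.673] [ 0.402 -0.427  0.437] fore 0.13655416050283423 upper 0.15845224992430218
end 20 0.06 [ 0.414 -0.407  0.223] [ 0.194 -0.224  0.647] [ 0.388 -0.449  0.359] fore 0.1285391035156455 upper 0.13628786178317526
end 20 0.13 [ 0.414 -0.407  0.293] [ 0.167 -0.194  0.668] [ 0.388 -0.449  0.429] fore 0.14458858735519037 upper 0.158497599518944
```

Emit:
{"op": "apply_moves", "data": {
  "plan": [
    [[3.2,-0.3,1],[0,-6,0],0],
    [[6.5,-0.6,2.1],[0,-12,0],0],
    [[9.7,-1,3.1],[0,-18,0],0],
    [[13,-1.3,4.2],[0,-24,0],0],
    [[16.2,-1.6,5.2],[0,-24,0],0]
  ]
}}

```text
time: 1.6
tool_pos: [0.5139, -0.2512, 0.3448]
orientation: [[0.536, 0.844, 0.001], [0.844, -0.536, -0.005], [-0.004, 0.004, -1.0]]
contact_force: [1.4, -0.8, 0.3]
grip_width: -0.0003
gripper_force: 0.0
```

```bash
python3 log.py; python3 - <<'E'
from plant import *;import cv2,numpy as np
a=snapshot("side");b=snapshot("top")
cv2.imwrite("pics/h1.png",cv2.resize(np.hstack([a["pixels"][:300,60:400],b["pixels"][:300,100:400]]),(800,375)))
E
```

```text
1.6 [-27.136  20.511  95.4    -0.274  63.892   5.391] [ 0.514 -0.251  0.345] [[ 0.536  0.844  0.001]
 [ 0.844 -0.536 -0.005]
 [-0.004  0.004 -1.   ]] [ 1.396 -0.787  0.328] -0.000283527803428995
```

View pics/h1.png

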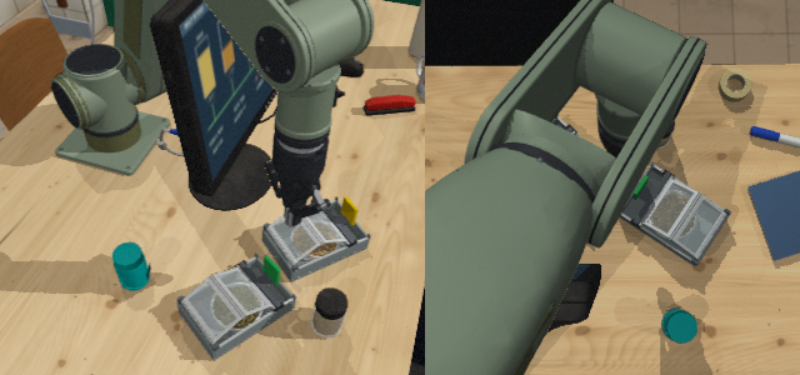

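The gripper hovers just behind the green tab (side crop about (295,215)); the forearm passes over the monitor. Checking which lean clears the monitor best along the path.

```bash
python3 - <<'E'
import numpy as np
a1,h,L1,L2,eo,L3=.003,.135,.59,.413,.02,.145
u=np.array([-.535,-.845,0]);u/=np.linalg.norm(u)
M=np.array([(x,y,z) for x in np.linspace(.265,.34,6) for y in np.linspace(-.215,.1,40) for z in (.40,.45)])
def seg(tip,lean):
    z=np.array([0,0,1])*np.cos(lean)+u*np.sin(lean); w=tip+(.173+L3)*z
    r=np.hypot(*w[:2])-a1;d=w[:2]/np.hypot(*w[:2]);H=w[2]-h;F=np.hypot(L2,eo);D=np.hypot(r,H)
    al=np.arctan2(H,r)+np.arccos((L1**2+D**2-F**2)/(2*L1*D))
    a=np.r_[d*(a1+L1*np.cos(al)),h+L1*np.sin(al)];b=w
    t=np.clip((M-a)@(b-a)/((b-a)@(b-a)),0,1)[:,None];return np.linalg.norm(M-a-t*(b-a),axis=1).min()
for s in(0,.03,.06,.09,.12):
    print(s,[(l,round(seg(np.array([.512,-.253,.07])+s*u,np.radians(l)),3)) for l in(-20,-15,-10,-5,0,5,10,15)])
E
```

```text
0 [(-20, np.float64(0.102)), (-15, np.float64(0.097)), (-10, np.float64(0.092)), (-5, np.float64(0.085)), (0, np.float64(0.078)), (5, np.float64(0.069)), (10, np.float64(0.064)), (15, np.float64(0.064))]
0.03 [(-20, np.float64(0.094)), (-15, np.float64(0.089)), (-10, np.float64(0.084)), (-5, np.float64(0.077)), (0, np.float64(0.069)), (5, np.float64(0.065)), (10, np.float64(0.066)), (15, np.float64(0.074))]
0.06 [(-20, np.float64(0.086)), (-15, np.float64(0.081)), (-10, np.float64(0.075)), (-5, np.float64(0.068)), (0, np.float64(0.065)), (5, np.float64(0.068)), (10, np.float64(0.077)), (15, np.float64(0.089))]
0.09 [(-20, np.float64(0.078)), (-15, np.float64(0.072)), (-10, np.float64(0.066)), (-5, np.float64(0.065)), (0, np.float64(0.069)), (5, np.float64(0.079)), (10, np.float64(0.092)), (15, np.float64(0.104))]
0.12 [(-20, np.float64(0.069)), (-15, np.float64(0.064)), (-10, np.float64(0.064)), (-5, np.float64(0.07)), (0, np.float64(0.08)), (5, np.float64(0.094)), (10, np.float64(0.107)), (15, np.float64(0.118))]
```

Emit:
{"op": "apply_moves", "data": {
  "plan": [
    [[2.3,0,1],[0,-7,0],0],
    [[4.7,0,2],[0,-14,0],0],
    [[4.7,0,5],[0,-18,0],0],
    [[4.7,0,7],[0,-18,0],0],
    [[4.7,0,7],[0,-18,0],0]
  ]
}}

```text
time: 2.2
tool_pos: [0.5376, -0.2133, 0.2711]
orientation: [[0.509, 0.844, -0.17], [0.802, -0.537, -0.26], [-0.311, -0.004, -0.95]]
contact_force: [0.4, -0.6, 0.3]
grip_width: 0.0003
gripper_force: 0.0
```

```bash
python3 log.py; python3 - <<'E'
from plant import *;import cv2,numpy as np
a=snapshot("side");b=snapshot("wrist")
cv2.imwrite("pics/h2.png",np.hstack([cv2.resize(a["pixels"][100:300,200:400],(440,440)),cv2.resize(b["pixels"],(360,440))]))
E
```

```text
2.2 [-18.461  26.408  98.897 -20.121  61.004  24.777] [ 0.538 -0.213  0.271] [[ 0.509  0.844 -0.17 ]
 [ 0.802 -0.537 -0.26 ]
 [-0.311 -0.004 -0.95 ]] [ 0.41  -0.576  0.259] 0.0002785235993040309
```

View pics/h2.png

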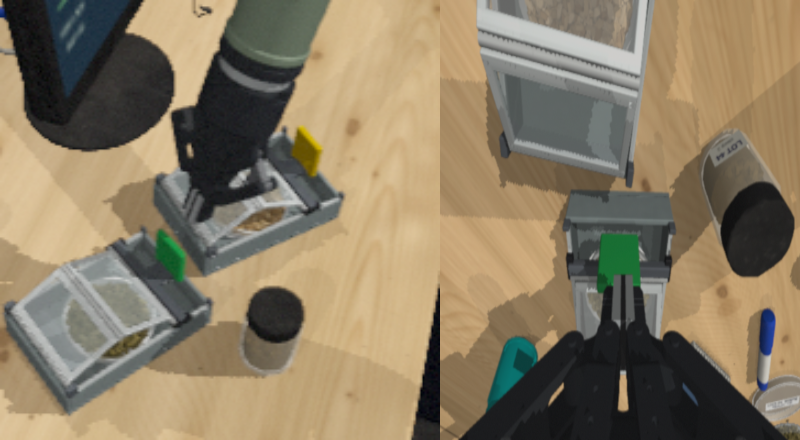

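Emit:
{"op": "apply_moves", "data": {
  "plan": [
    [[0.3,0,1],[0,0,0],0],
    [[0.6,0,1.9],[0,0,0],0],
    [[0.9,0,2.8],[0,0,0],0],
    [[1.2,0,3.7],[0,0,0],0],
    [[1.2,0,3.7],[0,0,0],0]
  ]
}}

```text
time: 2.8
tool_pos: [0.5376, -0.2134, 0.2325]
orientation: [[0.51, 0.843, -0.169], [0.802, -0.537, -0.26], [-0.31, -0.003, -0.951]]
contact_force: [-1.0, -0.4, -0.8]
grip_width: 0.0
gripper_force: 0.0
```

Emit:
{"op": "apply_moves", "data": {
  "plan": [
    [[-0.57,0,0.19],[0,0,0],0],
    [[-1.14,0,0.37],[0,0,0],0],
    [[-1.71,0,0.56],[0,0,0],0],
    [[-2.28,0,0.74],[0,0,0],0],
    [[-2.85,0,0.93],[0,0,0],0]
  ]
}}

```text
time: 3.3
tool_pos: [0.5218, -0.2392, 0.2344]
orientation: [[0.511, 0.843, -0.166], [0.802, -0.537, -0.261], [-0.309, 0.0, -0.951]]
contact_force: [1.5, 2.1, 0.7]
grip_width: 0.0002
gripper_force: 1.1
```

```bash
python3 - <<'E'
from plant import *;import cv2,pickle;from h import *
print(get_state()["contact_force"],get_state()["joint_efforts"])
a=snapshot("side");b=snapshot("wrist")
c,p=blob(a,(50,110,60),(75,255,255),(190,190,295,260));print(c,len(p))
cv2.imwrite("pics/h3.png",np.hstack([cv2.resize(a["pixels"][100:300,200:400],(440,440)),cv2.resize(b["pixels"],(360,440))]))
E
```

```text
[1.50533024 2.12158866 0.70457826] [ -0.72054952 -44.99589443 -17.93565094  -1.48682222   0.69628123
   0.05428426]
[270.58762887 219.75257732] 194
```

View pics/h3.png

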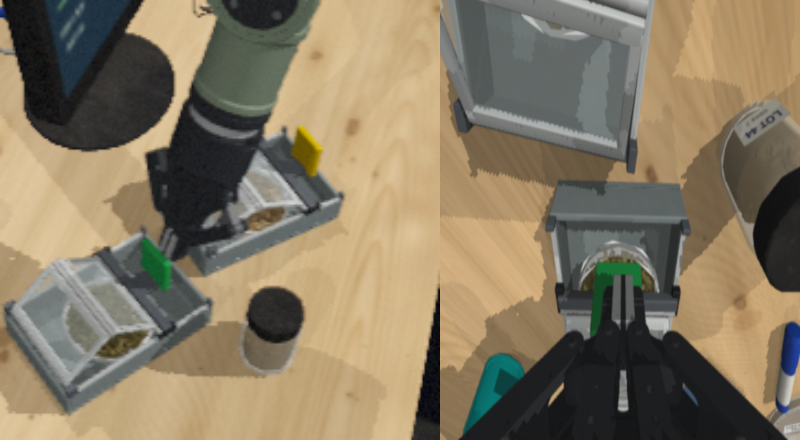

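Emit:
{"op": "apply_moves", "data": {
  "plan": [
    [[-0.86,-0.1,0.28],[0,0,0],0],
    [[-1.71,-0.2,0.56],[0,0,0],0],
    [[-2.57,-0.3,0.84],[0,0,0],0],
    [[-3.42,-0.3,1.12],[0,0,0],0],
    [[-4.28,-0.3,1.4],[0,0,0],0]
  ]
}}

```text
time: 3.9
tool_pos: [0.4948, -0.276, 0.2342]
orientation: [[0.511, 0.843, -0.166], [0.802, -0.537, -0.261], [-0.309, -0.0, -0.951]]
contact_force: [1.9, 1.1, 0.4]
grip_width: -0.0003
gripper_force: 0.7
```

Emit:
{"op": "apply_moves", "data": {
  "plan": [
    [[-0.6,0,0.2],[0,0,0],0],
    [[-1.2,0,0.4],[0,0,0],0],
    [[-1.8,0,0.6],[0,0,0],0],
    [[-2.4,0,0.8],[0,0,0],0],
    [[-3,0,1],[0,0,0],0]
  ]
}}

```text
time: 4.4
tool_pos: [0.4779, -0.3021, 0.2337]
orientation: [[0.511, 0.843, -0.167], [0.802, -0.537, -0.26], [-0.309, -0.001, -0.951]]
contact_force: [-0.8, 1.1, -0.1]
grip_width: 0.0002
gripper_force: 0.6
```

```bash
python3 - <<'E'
from plant import *;import cv2,pickle;from h import *
st=get_state();print(st["tool_pos"],st["contact_force"],st["joint_efforts"])
a=snapshot("side");b=snapshot("wrist")
c,p=blob(a,(50,110,60),(75,255,255),(190,190,295,280));print(c,len(p),plane(a,c,.062))
cv2.imwrite("pics/h4.png",np.hstack([cv2.resize(a["pixels"][100:300,180:380],(440,440)),cv2.resize(b["pixels"],(360,440))]))
E
```

```text
[ 0.47789824 -0.30213978  0.23369988] [-0.76885568  1.14354521 -0.08979496] [ -0.04449682 -43.910712   -17.96423435  -1.23678088   0.34730813
   0.06671477]
[241.59016393 237.33879781] 183 [ 0.43928792 -0.35857526  0.062     ]
```

View pics/h4.png

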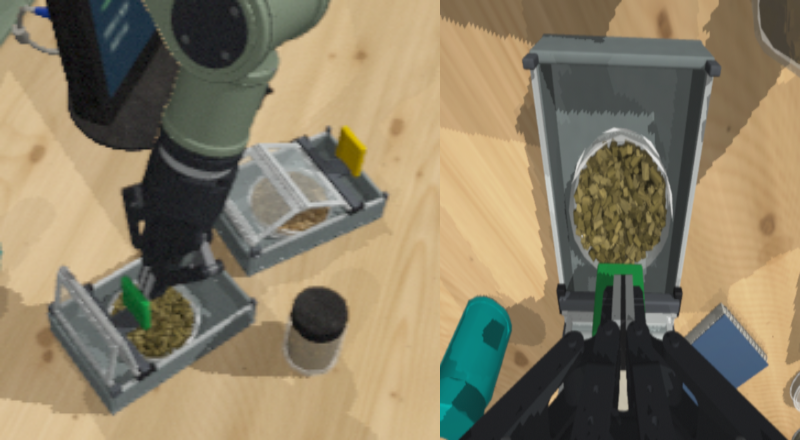

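Emit:
{"op": "apply_moves", "data": {
  "plan": [
    [[-0.3,0,0.1],[0,0,0],0],
    [[-0.6,0,0.2],[0,0,0],0],
    [[-0.9,0,0.3],[0,0,0],0],
    [[-1.2,0,0.4],[0,0,0],0],
    [[-1.2,0,0.4],[0,0,0],0]
  ]
}}

```text
time: 5.0
tool_pos: [0.4714, -0.3129, 0.2337]
orientation: [[0.511, 0.843, -0.166], [0.802, -0.537, -0.261], [-0.309, 0.0, -0.951]]
contact_force: [-0.5, -0.1, -0.1]
grip_width: -0.0003
gripper_force: 0.0
```

Emit:
{"op": "apply_moves", "data": {
  "plan": [
    [[-0.2,0,0.06],[0,0,0],0],
    [[-0.4,0,0.13],[0,0,0],0],
    [[-0.4,0,0.13],[0,0,0],0]
  ]
}}

```text
time: 5.3
tool_pos: [0.4692, -0.3163, 0.2338]
orientation: [[0.511, 0.843, -0.166], [0.802, -0.537, -0.261], [-0.309, 0.0, -0.951]]
contact_force: [0.3, 0.8, -0.7]
grip_width: 0.0005
gripper_force: 0.1
```

Emit:
{"op": "apply_moves", "data": {
  "plan": [
    [[-0.2,0,0.06],[0,0,0],0],
    [[-0.4,0,0.13],[0,0,0],0],
    [[-0.4,0,0.13],[0,0,0],0]
  ]
}}

```text
time: 5.6
tool_pos: [0.4673, -0.3193, 0.2338]
orientation: [[0.512, 0.843, -0.165], [0.802, -0.538, -0.259], [-0.307, 0.001, -0.952]]
contact_force: [2.5, 4.2, 1.1]
grip_width: -0.0
gripper_force: 2.4
```

```bash
python3 - <<'E'
from plant import *;import cv2,pickle;from h import *
st=get_state();print(st["tool_pos"],st["contact_force"])
a=snapshot("side")
c,p=blob(a,(50,110,60),(75,255,255),(190,190,295,280));print(c,len(p),plane(a,c,.062))
cv2.imwrite("pics/h5.png",cv2.resize(a["pixels"][190:310,180:300],(480,480),interpolation=3))
E
```

```text
[ 0.4672838  -0.31926947  0.23381858] [2.50091602 4.16863286 1.12702939]
[233.83050847 241.91525424] 177 [ 0.42818584 -0.37472571  0.062     ]
```

View pics/h5.png

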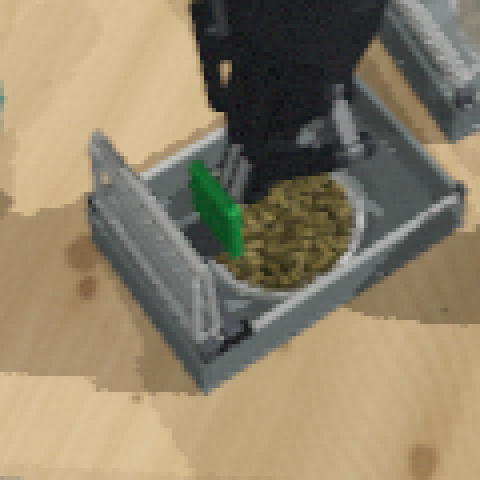

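The panels now stand almost closed at the hinged end, with the tab at crop (215,208), and the force is up to 5 N. Two more small pushes will show whether this is the stop.

Emit:
{"op": "apply_moves", "data": {
  "plan": [
    [[-0.15,0,0.05],[0,0,0],0],
    [[-0.3,0,0.1],[0,0,0],0],
    [[-0.3,0,0.1],[0,0,0],0]
  ]
}}

```text
time: 5.95
tool_pos: [0.4664, -0.3206, 0.234]
orientation: [[0.514, 0.842, -0.162], [0.802, -0.539, -0.257], [-0.304, 0.002, -0.953]]
contact_force: [5.8, 12.3, 2.2]
grip_width: 0.0002
gripper_force: 6.6
```

Emit:
{"op": "apply_moves", "data": {
  "plan": [
    [[-0.15,0,0.05],[0,0,0],0],
    [[-0.3,0,0.1],[0,0,0],0],
    [[-0.3,0,0.1],[0,0,0],0]
  ]
}}

```text
time: 6.25
tool_pos: [0.4658, -0.3217, 0.2342]
orientation: [[0.516, 0.842, -0.159], [0.802, -0.54, -0.254], [-0.3, 0.003, -0.954]]
contact_force: [9.7, 22.3, 7.1]
grip_width: 0.0001
gripper_force: 11.6
```

Force has climbed to 25 N against the end stop. Now I back off 4 cm and rise.

Emit:
{"op": "apply_moves", "data": {
  "plan": [
    [[0.7,0,-0.2],[0,0,0],0],
    [[1.5,0,-0.5],[0,0,0],0],
    [[2.5,0,-0.8],[0,0,0],0],
    [[3.5,0,-1.1],[0,0,0],0],
    [[3.5,0,-1.1],[0,0,0],0]
  ]
}}

```text
time: 6.75
tool_pos: [0.484, -0.2932, 0.2332]
orientation: [[0.51, 0.844, -0.166], [0.803, -0.536, -0.261], [-0.309, 0.0, -0.951]]
contact_force: [0.4, 0.2, 0.2]
grip_width: -0.0002
gripper_force: 0.0
```

Emit:
{"op": "apply_moves", "data": {
  "plan": [
    [[-0.6,0,-1.9],[0,0,0],0],
    [[-1.2,0,-3.8],[0,0,0],0],
    [[-1.8,0,-5.7],[0,0,0],0],
    [[-2.4,0,-7.6],[0,0,0],0],
    [[-2.4,0,-7.6],[0,0,0],0]
  ]
}}

```text
time: 7.25
tool_pos: [0.4842, -0.2941, 0.3157]
orientation: [[0.512, 0.843, -0.161], [0.801, -0.537, -0.264], [-0.309, 0.006, -0.951]]
contact_force: [0.1, 0.1, -0.0]
grip_width: 0.0002
gripper_force: 0.0
```

```bash
python3 - <<'E'
from plant import *;import cv2;from h import *
st=get_state();print(st["tool_pos"],st["contact_force"],st["time"])
a=snapshot("side")
c,p=blob(a,(50,110,60),(75,255,255),(190,190,295,280));print(c,len(p),plane(a,c,.062))
c,p=blob(a,(22,150,90),(33,255,255),(325,150,355,185));print("yellow",c)
cv2.imwrite("pics/h6.png",cv2.resize(a["pixels"][140:310,180:370],(760,600),interpolation=3))
E
```

```text
[ 0.48424558 -0.29405878  0.31566429] [ 0.14845264  0.08937711 -0.04442888] 7.25
[234.12849162 241.72625698] 179 [ 0.42859634 -0.37408055  0.062     ]
yellow [339.10106383 168.07978723]
```

View pics/h6.png

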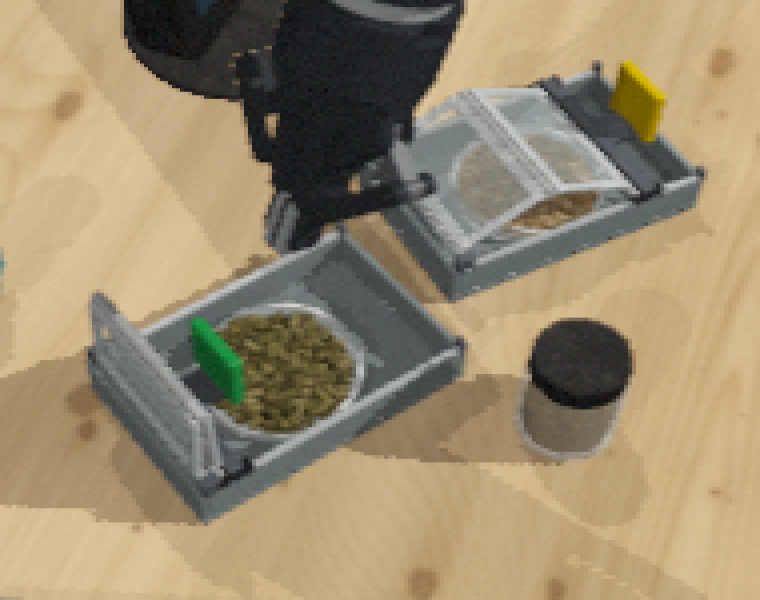

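The panels stand upright and together, with the green tab at crop (218,360) after about 114 mm of travel. The yellow tab is unmoved at side px (339,168), the jar is upright, and the gripper is clear.

```bash
python3 -c "
from plant import *
print(hand_in())"
```

```text
the job is handed in; nothing more can be done
None
```

The hop cover is folded upright at its end stop, the malt cover and the jar were left where they stood, the gripper is clear, and the job was handed in at about 7.3 s of the 29 s allowed (no verdict was returned).

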